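Turn the brass lamp to the customer

TASK

Show the customer the brass lamp: with a fingertip, gently push one of the bare steel arms of the revolving display stand round, either way, until the cup with the brass lamp stands right over the red tongue of the foot, then let go. Do not shove the stand hard or set it spinning, do not touch the three pieces in its cups, which must stay standing in them, and leave the other things on the counter where they are.

Things in the scene. Friction and masses are not known exactly. Their poses are not given: they have to be found in the camera images.
- foot: Fixed foot of the revolving display stand: white disc 210 mm across, 14 mm high, flat on the counter, with a red tongue 26 mm wide, 8 mm thick along its own +x, ending in a red round end 40 mm across centred 213 mm from the axis. Origin: on the turning axis at counter height. Place and direction vary; the tongue points roughly away from the robot.
- spider: Turning top of the stand: dark hub 52 mm across, 70 mm high with its brass button, and three level straight steel arms 120 degrees apart, each with a black cup on its outer end. Origin: on the vertical turning axis at counter height; arms along its +x and at +120 and -120 degrees. Turns either way without stops; about 2 N on an arm 70 mm from the axis turns it, and it stays where left.
- arm (a point): Middle of the bare part of one arm (the one along the turning top's +x), 73 mm from the axis, 48 mm above the counter. Each arm is 12 mm wide, from 40 to 56 mm above the counter, bare from 26 to 120 mm from the axis; under it 26 mm are free above the foot's disc. Cups: 62 mm across, centred 155 mm from the axis, floor 56 mm and rim 62 mm above the counter.
- spot (a point): A point 155 mm from the turning axis above the middle line of the red tongue, 76 mm above the counter: fixed to the foot. A cup standing exactly over the tongue is centred at this x and y.
- lamp_mid (a point): Brass oil lamp: round foot 48 mm across, thin stem, a flat dish 46 mm across, a pointed finial on top, 64 mm high, loose, standing in one of the three cups of the stand (which cup varies). The point lies on its axis, 32 mm above its foot.
- pot_mid (a point): Round copper pot, 50 mm across, 40 mm high, loose, standing in one of the three cups of the stand (which cup varies). The point lies on its axis, 20 mm above its foot.
- cat_mid (a point): White ceramic cat figure with two red ears, foot 44 mm across, 48 mm high, loose, standing in one of the three cups of the stand (which cup varies). The point lies on its axis, 22 mm above its foot.
- penpot: Bystander: dark pen pot 72 mm across, 90 mm high, pens up to 155 mm. Origin under its centre.
- tumbler: Bystander: steel tumbler 68 mm across, 100 mm high. Origin under its centre.
- jar: Bystander: clear jar with blue lid, 76 mm across, 110 mm high. Origin under its centre.
- tin: Bystander: metal cash tin 120 x 170 mm, 62 mm high. Origin under its centre.
- calculator: Bystander: black desk calculator 130 x 80 mm, 20 mm high. Origin under its centre.
- weight: Bystander: brass scale weight 56 mm across, 50 mm high. Origin under its centre.
- lamp: The same lamp as lamp_mid; origin at the centre of its underside.
- pot: The same pot as pot_mid; origin at the centre of its underside.
- cat: The same cat as cat_mid; origin at the centre of its underside.
There are look-alikes about, which are no part of the job. Leave any green look-alike of the pot alone. What is shaped like the lamp but green or purple is not meant.

How it is judged:
On the way, in this order (a step that is already met when the one before it is completed fails the run):
1. a fingertip pushes on the turning top (contact force between the fingers and spider above 0.3 N), for 0.02 s.
2. the lamp's cup comes over the red tongue (within 18 mm) (horizontal distance between lamp_mid and spot below 0.018 m), for 0.2 s.
At the end, for the whole second after the job is handed in: The lamp stands within 18 mm (about 7 degrees) of the spot over the red tongue, the stand is at rest (under 0.05 rad/s), and lamp, pot and cat stand upright (tilt under 0.2 rad) in their cups (horizontal distance between lamp_mid and spot below 0.018 m and angular speed of spider below 0.05 rad/s and angle between each of lamp_mid, pot_mid, cat_mid's own z axis and vertical below 0.2 rad and height (world z) of lamp_mid between 0.076 and 0.1 m and horizontal distance between lamp_mid and spider between 0.143 and 0.167 m and height (world z) of pot_mid between 0.064 and 0.088 m and horizontal distance between pot_mid and spider between 0.143 and 0.167 m and height (world z) of cat_mid between 0.066 and 0.09 m and horizontal distance between cat_mid and spider between 0.143 and 0.167 m); the robot touches nothing.
It fails at once if one of the three pieces is touched by the robot (over 0.5 N) (contact force between any of the fingers, the arm and lamp above 0.5 N or contact force between any of the fingers, the arm and pot above 0.5 N or contact force between any of the fingers, the arm and cat above 0.5 N).
It fails at once if one of the three pieces is lifted, tipped over (0.5 rad) or leaves its cup (angle between any of lamp_mid, pot_mid, cat_mid's own z axis and vertical above 0.5 rad or height (world z) of lamp_mid above 0.108 m or height (world z) of lamp_mid below 0.068 m or height (world z) of pot_mid above 0.096 m or height (world z) of pot_mid below 0.056 m or height (world z) of cat_mid above 0.098 m or height (world z) of cat_mid below 0.058 m).
It fails at once if the stand is shoved hard (over 45 N) (contact force between any of the fingers, the arm and spider above 45 N).
It fails at once if the stand is set spinning (over 2.5 rad/s) (angular speed of spider above 2.5 rad/s).
It fails at once if something else on the counter is moved by more than 20 mm (distance of any of penpot, tumbler, jar, tin, calculator, weight from where it was at the start of the episode above 0.02 m).
It also fails if it takes over 54 s, if anything falls off the work surface, if the arm or the gripper's body presses on something with over 40 N, if the wrist force passes 120 N, or if a joint passes its speed limit or range.

ROBOT

A 6-joint arm with a two-finger parallel gripper is mounted at the origin on the work surface. World frame = base frame: x ahead of the robot, y to its left, z up, the work surface at z = 0. Lengths are in m, angles in rad, forces in N, time in s.
With the tool pointing down it reaches from about 0.325 to 0.85 m from the base axis. Payload 4.4 kg.
Tool frame: the origin (TCP) lies on the centre line of the jaws, within the pads' length; the fingertips stand robot.tip_extent ahead of it and the grasp point (between the pads) lies 3 mm ahead of it (robot.tip_extent is the distance from the TCP to the fingertips, in m); z points along the fingers, y is the line along which they close (so a half turn about z gives the same grasp; the last joint's range is limited). The gripper opens to 94 mm and grips with 3 to 60 N. Pads are 16 mm wide; open, the fingers measure 119 mm over their backs; the gripper's body (75 mm by 177 mm) begins 78 mm behind the grasp point.
Start: joints at [-1.254, 0.207, 1.542, -0, 1.393, -0.15], TCP at [0.259, -0.513, 0.227] pointing down, gripper open.
Joint ranges: [-2.73, 2.73], [-0.86, 2.22], [0.23, 2.46], [-1.11, 4.25], [0.08, 2.63], [-2.82, 2.82]. Speed limits (rad/s): [2.79, 2.79, 3.14, 3.14, 3.14, 3.14].

INTERFACE

Orientations are given as a unit quaternion [x, y, z, w].
In Python, from workcell import robot gives the robot as it stands.
- The arm moves only by the tool send_rows, never from a script. Its argument "targets" is a list of rows, each a list of 7 numbers: the turn, a rotation vector about the tool's x, y, z in units of 6 degrees (1.0 is 6 degrees), then the shift along the tool's x, y, z in units of 40 mm (1.0 is 40 mm), then the closure, from -1 (fully open) to 1 (shut), so that 0 is half open. A call has exactly 5 rows; each row shifts and turns the commanded pose from where the row before left it, along the tool's axes as they then stand; what a row does not reach is not made up. A row lasts 1/10 s, in which the tool goes at most 50 mm and 8.59 degrees, less where a joint would pass 70% of its speed; a pose out of reach is approached as far as the arm can. A call is refused whole if a number of a shift passes 1 or a number of a turn 1, either way. A call with a gripper value outside its range is refused whole. The fingers move at their own pace and stop on an object; "grip_force" is the grip in N (left out, the last holds). Time passes only in rows, so rows that do not move let the fingers close, or fill a call up. It gives the time, the measured TCP pose, the force, the opening and the grip force at its end, in the units of the state.
- robot.sense(): the state, without advancing time (a new reading comes with each control period).
- robot.capture(name): name is "side" or "top" or "wrist"; returns a dict with "img" (400x640x3 uint8, red, green, blue), "fx", "fy", "cx", "cy" (pixels), "rvec" (rotation vector, rad) and "tvec" (3), from world to camera coordinates, as OpenCV has them; the wrist camera has in their place "T_tool_cam" (4x4, takes a point from camera to tool coordinates, whose origin is the TCP and whose axes are the flange's). Camera axes: x right, y down, z forward; pixel columns grow to the right and rows downward; lengths in m; the calibration is good to about 2 mm. A picture is of the moment at which its call begins: read the wrist's pose just before it. There is no depth.
- robot.sign_off(): hands the job in; it is judged then, once.
Trained networks look in a picture, given as the dict that the camera call returned (one of the last four; its "shot" number tells which), for a name from the list of things; names that differ only in an ending like _2 or _b are one class to them, and where a whole thing is asked for, a point or a joint stands for the part that bears it (a point fixed in the world has none). Each returns a list of dicts, best first, with "score" (0 to 1); they miss things now and then, are a little off and sometimes report something else, mostly with a low value. They report only what shows in the picture. A call takes as long as a camera call. They do not tell look-alikes from the thing itself.
- robot.silhouettes(picture, name): "region" (400x640 bool, what is visible of it) and "centre" ([column, row] in pixels, amid what is visible of it).
The state is a dict: "time_s": time; "joint_pos": joint angles; "qvel": joint speeds; "effort": joint torques, N m; "tool_pos": TCP position; "tcp_rot": TCP orientation; "force": force on the tool from outside, world axes, zero at the start; "ft_torque": the same for the moment, N m; "grip_width": finger opening in m; "grip_force": force on a finger pad.
Only numpy, scipy, OpenCV 4.12 (cv2) and the standard library are available. Lean on these libraries where they do the work, as an engineer would, in place of code of your own. Each camera call takes 0.05 s, during which the arm holds its last target. There are 200 camera calls.

## Working session

There is one attempt and no reset: what is moved stays moved. The work goes in short steps, Python scripts to look and compute and a tool call to move; the robot and the scene stay as the last step left them, time stands still between calls to the robot, and variables do not carry over. Pictures are saved under pics/ and viewed, at most 10 in all, crops included, and the job is handed in when it is done.

Besides the shell and the picture viewer there is one more tool, called as name(argument=value, ...) on one line, values as JSON. send_rows: Moves the arm, as the interface text tells. Its arguments: {"type":"object","properties":{"targets":{"type":"array","items":{"type":"array","items":{"type":"number"}}},"grip_force":{"type":"number"}},"required":["targets"]}

```bash
mkdir -p pics; python3 - <<'E'
from workcell import robot
import cv2,numpy as np
s=robot.sense(); print(s['time_s'],s['tool_pos'],s['tcp_rot'],robot.tip_extent,s['grip_width'])
for n in ['top','side']:
    p=robot.capture(n); cv2.imwrite(f'pics/{n}1.png',p['img'][:,:,::-1])
    print(n,p['fx'],p['rvec'],p['tvec'])
    for k in ['foot','spider','lamp','pot','cat','penpot','tumbler','jar','tin','calculator','weight']:
        print(k,[(round(d['score'],2),np.round(d['centre']).tolist(),int(d['region'].sum())) for d in robot.silhouettes(p,k)[:3]])
E
```

```text
0.0 [ 0.25853762 -0.51275148  0.22630753] [ 9.72884219e-01  2.31289896e-01 -8.44320599e-05 -1.12882205e-03] 0.022 0.094107617490165
top 490.469459090481 [ 2.21682717 -2.16068183  0.07168695] [-0.03441366  0.49335419  1.51856026]
foot [(0.56, [271.0, 181.0], 3194)]
spider [(0.84, [282.0, 190.0], 845), (0.3, [190.0, 261.0], 273)]
lamp [(0.65, [321.0, 125.0], 209), (0.56, [342.0, 155.0], 181), (0.47, [288.0, 138.0], 220)]
pot [(0.64, [316.0, 222.0], 191), (0.62, [362.0, 227.0], 202), (0.54, [341.0, 250.0], 148)]
cat [(0.51, [226.0, 201.0], 153)]
penpot [(0.6, [167.0, 204.0], 658)]
tumbler [(0.64, [176.0, 144.0], 510), (0.52, [279.0, 190.0], 903)]
jar [(0.58, [446.0, 156.0], 674), (0.25, [315.0, 220.0], 254)]
tin [(0.75, [472.0, 216.0], 2534)]
calculator [(0.92, [430.0, 269.0], 1061)]
weight [(0.85, [187.0, 261.0], 305)]
side 444.49922086514033 [ 1.02280139 -2.41991408  1.03750183] [0.33617976 0.30948955 1.00613757]
foot [(0.97, [276.0, 245.0], 3348)]
spider [(0.61, [274.0, 233.0], 1320)]
lamp [(0.73, [307.0, 183.0], 267), (0.58, [253.0, 192.0], 309), (0.57, [269.0, 184.0], 260)]
pot [(0.7, [376.0, 212.0], 232), (0.64, [376.0, 241.0], 164), (0.62, [242.0, 269.0], 287)]
cat [(0.77, [242.0, 268.0], 297)]
penpot [(0.83, [186.0, 327.0], 1567), (0.53, [336.0, 224.0], 296)]
tumbler [(0.61, [145.0, 270.0], 1124)]
jar [(0.65, [332.0, 223.0], 332), (0.64, [378.0, 136.0], 781)]
tin [(0.67, [454.0, 153.0], 342), (0.53, [276.0, 244.0], 3341)]
calculator [(0.65, [456.0, 201.0], 803)]
weight [(0.57, [250.0, 364.0], 643)]
```

```bash
python3 - <<'E'
import cv2
a=cv2.imread('pics/top1.png')[80:300,140:500]; cv2.imwrite('pics/c1.png',cv2.resize(a,None,fx=2.2,fy=2.2,interpolation=2))
a=cv2.imread('pics/side1.png')[120:400,120:500]; cv2.imwrite('pics/c2.png',cv2.resize(a,None,fx=2.1,fy=2.1,interpolation=2))
E
```

```text
(no output)
```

View pics/c1.png

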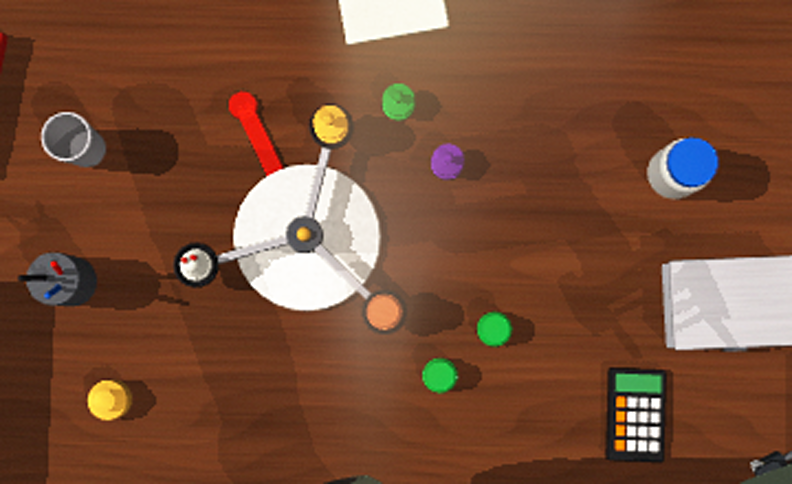

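View pics/c2.png

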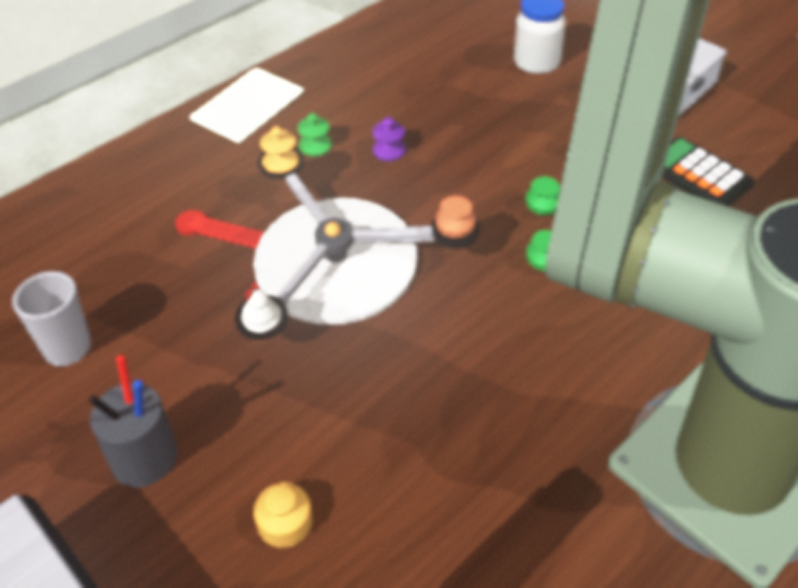

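The brass lamp stands in the upper cup at crop (330,124), which is top pixel (290,136). The look-alikes are the green lamp at (321,125), the purple lamp at (343,153), and the brass weight at (187,261), which is no lamp. The two green pots at (364,229) and (340,251) are loose. I choose the brass one in the cup; both crops show it clearly.

```bash
cat > h.py <<'E'
import numpy as np,cv2
from workcell import robot
def unproj(p,uv,z):
    R=cv2.Rodrigues(np.array(p['rvec']))[0]; t=np.array(p['tvec']).ravel()
    uv=np.atleast_2d(uv).astype(float)
    d=np.c_[(uv[:,0]-p['cx'])/p['fx'],(uv[:,1]-p['cy'])/p['fy'],np.ones(len(uv))]@R
    c=-R.T@t
    return (c+d*((z-c[2])/d[:,2])[:,None])[:,:2]
def cen(m): 
    v,u=np.nonzero(m); return np.c_[u,v]
def look(axis=None):
    p=robot.capture('top'); h=cv2.cvtColor(p['img'],cv2.COLOR_RGB2HSV)
    red=((h[...,0]<5)|(h[...,0]>175))&(h[...,1]>200)&(h[...,2]>150)
    return p,h,red
E
python3 - <<'E'
from h import *
p,h,red=look()
f=robot.silhouettes(p,'foot')[0]['region']
hub=unproj(p,[277.7,186.4],.07)[0]; print('hub',hub)
n,l,st,c=cv2.connectedComponentsWithStats(red.astype('uint8'))
for i in range(1,n):
    if st[i,4]>30: print(st[i],c[i])
white=((h[...,1]<60)&(h[...,2]>150)); n,l,st,c=cv2.connectedComponentsWithStats(white.astype('uint8'))
i=l[200,255] ; i=max(range(1,n),key=lambda k:st[k,4]*(abs(c[k]-[279,187]).max()<15))
q=cv2.convexHull(cen(l==i)); q=unproj(p,q[:,0],.014); A=np.c_[2*q,np.ones(len(q))]; s=np.linalg.lstsq(A,(q**2).sum(1),rcond=None)[0]
print('disc',s[:2],np.sqrt(s[2]+s[0]**2+s[1]**2))
ax=s[:2]
r=unproj(p,cen(red),.008); d=r-ax; rr=np.hypot(*d.T); k=(rr>.11)&(rr<.26); a=np.arctan2(d[k,1],d[k,0]); print('tongue deg',np.degrees(np.median(a)),rr[k].max())
for n,uv,z in [('lampcup',(290,136.5),.06),('cat',(229.1,200.5),.062),('pot',(314,222),.09)]:
    e=unproj(p,uv,z)[0]; print(n,e,np.hypot(*(e-ax)),np.degrees(np.arctan2(*(e-ax)[::-1])))
for n in ['penpot','tumbler','weight']:
    print(n,unproj(p,robot.silhouettes(p,n)[0]['centre'],.06)[0])
E
```

```text
hub [0.52095768 0.11192069]
[ 34  94 107  69 602] [116.06976744 135.75083056]
[244 121  24  39 350] [255.18857143 138.54571429]
disc [0.52749333 0.11224409] 0.11046834972430178
tongue deg 28.690002640046558 0.22920765611326113
lampcup [0.6761041  0.07998075] 0.15207262954994982 -12.248810728140693
cat [0.47495582 0.25861081] 0.15551015006349742 109.74531110383872
pot [ 0.41604185 -0.00089767] 0.1588158962391345 -134.56880062163088
penpot [0.45370002 0.45150111]
tumbler [0.64104915 0.43078437]
weight [0.29047194 0.37103748]
```

send_rows(targets=[[0,0,0,0.89,-0.6,0,1],[0,0,0,0.89,-0.6,0,1],[0,0,0,0.89,-0.6,0,1],[0,0,0,0.89,-0.6,0,1],[0,0,0,0.89,-0.6,0,1]], grip_force=20)

```text
time_s: 1.95
tool_pos: [0.3643, -0.3248, 0.2276]
tcp_rot: [0.973, 0.231, 0.0, 0.0]
force: [0.7, -0.6, 0.2]
grip_width: 0.0576
grip_force: 0.0
```

send_rows(targets=[[0,0,0,0.89,-0.6,0,1],[0,0,0,0.89,-0.6,0,1],[0,0,0,0.89,-0.6,0,1],[0,0,0,0.89,-0.6,0,1],[0,0,0,0.89,-0.6,0,1]])

```text
time_s: 2.45
tool_pos: [0.4693, -0.1374, 0.2278]
tcp_rot: [0.973, 0.231, 0.0, 0.0]
force: [1.7, -0.4, -0.2]
grip_width: 0.0174
grip_force: 0.0
```

send_rows(targets=[[0,0,0,0.89,-0.6,0,1],[0,0,0,0.89,-0.6,0,1],[0,0,0,0.89,-0.6,0,1],[0,0,0,0.89,-0.6,0,1],[0,0,0,0,0,0,1]])

```text
time_s: 2.95
tool_pos: [0.5542, 0.0151, 0.2275]
tcp_rot: [0.972, 0.234, 0.001, -0.001]
force: [-0.4, -0.9, -0.6]
grip_width: -0.0002
grip_force: 0.0
```

```bash
python3 - <<'E'
from h import *
s=robot.sense(); p=robot.capture('wrist'); cv2.imwrite('pics/w1.png',p['img'][:,:,::-1])
print(s['tool_pos'],s['tcp_rot'],p['fx'],p['cx'],p['cy'],np.array(p['T_tool_cam']).round(4).tolist())
p=robot.capture('side'); cv2.imwrite('pics/s2.png',cv2.resize(p['img'][80:340,100:440,::-1],None,fx=2.2,fy=2.2))
E
```

```text
[0.55422925 0.01508759 0.22751313] [ 9.72202870e-01  2.34137834e-01  7.96351385e-04 -6.48120284e-04] 283.5402443865576 321.21915522152756 200.80877111569285 [[-0.0003, -0.9683, -0.2498, 0.0718], [1.0, 0.0001, -0.0016, -0.0003], [0.0016, -0.2498, 0.9683, -0.1571], [0.0, 0.0, 0.0, 1.0]]
```

View pics/w1.png

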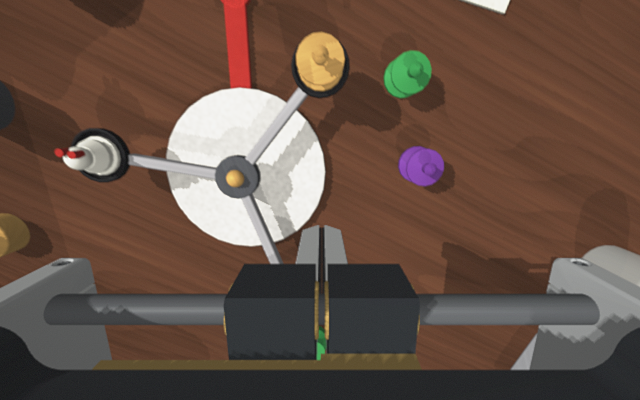

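The wrist view shows the hub button at (235,178), the lamp cup at about (320,67), the cat cup at (99,155) and the tongue from (240,88) up to (235,0). The purple and green lamps stand clear to the right.

```bash
cat >> h.py <<'E'
def wun(s,p,uv,z):
    from scipy.spatial.transform import Rotation as Ro
    T=np.eye(4);T[:3,:3]=Ro.from_quat(s['tcp_rot']).as_matrix();T[:3,3]=s['tool_pos']
    C=np.linalg.inv(T@np.array(p['T_tool_cam'])); return unproj(dict(p,rvec=cv2.Rodrigues(C[:3,:3])[0],tvec=C[:3,3]),uv,z)
def ang(a,b): return round(float(np.degrees(np.arctan2(*(b-a)[::-1]))),1), round(float(np.hypot(*(b-a))),4)
E
python3 - <<'E'
from h import *
s=robot.sense();p=robot.capture('wrist')
f=lambda uv,z: wun(s,p,uv,z)[0]
A=f((235,178),.07); print('axis',A)
print('disc l/r',f((167,172),.014),f((326,165),.014),f((247,87),.014),f((248,246),.014))
print('lampcup',ang(A,f((320,67),.062)),'lamp arm',ang(A,f((302,93),.056)),'catcup',ang(A,f((99,155),.062)),'catarm',ang(A,f((133,160),.056)))
t1,t2=f((240.5,82),.008),f((235.5,8),.008); print('tongue',ang(A,t1),ang(A,t2),ang(t1,t2))
E
```

```text
axis [0.52374769 0.10616209]
disc l/r [0.47414625 0.20005777] [0.57684446 0.01772795] [0.6180942  0.14728901] [0.42573749 0.06370059]
lampcup (-12.6, 0.1503) lamp arm (-12.9, 0.1186) catcup (107.7, 0.1559) catarm (108.1, 0.1219)
tongue (28.5, 0.1094) (27.9, 0.1897) (26.9, 0.0804)
```

send_rows(targets=[[0,0,0,0.51,-0.2,0.2,1],[0,0,0,0.51,-0.2,0.3,1],[0,0,0,0,0,0.9,1],[0,0,0,0,0,0.9,1],[0,0,0,0,0,0,1]])

```text
time_s: 3.6
tool_pos: [0.5767, 0.0422, 0.1298]
tcp_rot: [0.973, 0.23, -0.006, -0.002]
force: [-0.4, -0.3, -0.5]
grip_width: 0.0004
grip_force: 0.0
```

send_rows(targets=[[0,0,0,0,0,0.8,1],[0,0,0,0,0,0.6,1],[0,0,0,0,0,0.4,1],[0,0,0,0,0,0.2,1],[0,0,0,0,0,0,1]])

```text
time_s: 4.1
tool_pos: [0.5818, 0.0426, 0.0558]
tcp_rot: [0.973, 0.231, -0.0, -0.0]
force: [0.2, -0.1, 0.1]
grip_width: 0.0007
grip_force: 0.0
```

```bash
python3 - <<'E'
from h import *
s=robot.sense(); print(s['tool_pos'],s['tcp_rot'],s['force'])
p=robot.capture('side'); cv2.imwrite('pics/s2.png',cv2.resize(p['img'][100:340,100:440,::-1],None,fx=2.2,fy=2.2))
A=np.array([.523,.108]); print(ang(A,s['tool_pos'][:2]))
E
```

```text
[0.58177166 0.0425942  0.05579632] [ 9.73039127e-01  2.30639995e-01 -2.21396970e-04 -2.13840477e-05] [ 0.18240571 -0.08229884  0.10269147]
(-48.1, 0.0879)
```

View pics/s2.png

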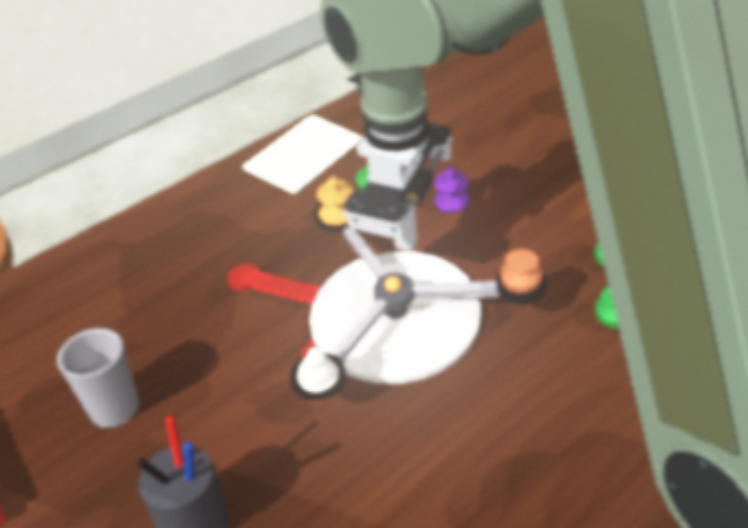

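The finger is down right of the lamp's arm and touches nothing. Now I push gently counter-clockwise.

send_rows(targets=[[0,0,0,0.15,-0.09,0,1],[0,0,0,0.15,-0.09,0,1],[0,0,0,0.15,-0.09,0,1],[0,0,0,0.15,-0.09,0,1],[0,0,0,0,0,0,1]])

```text
time_s: 4.65
tool_pos: [0.5976, 0.0683, 0.0557]
tcp_rot: [0.973, 0.232, 0.001, 0.0]
force: [-0.2, 0.5, -0.9]
grip_width: 0.0004
grip_force: 0.0
```

send_rows(targets=[[0,0,0,0.11,-0.09,0,1],[0,0,0,0.11,-0.09,0,1],[0,0,0,0.1,-0.09,0,1],[0,0,0,0.1,-0.09,0,1],[0,0,0,0,0,0,1]])

```text
time_s: 5.15
tool_pos: [0.6059, 0.0886, 0.0555]
tcp_rot: [0.973, 0.232, 0.001, -0.0]
force: [0.5, 0.4, 0.4]
grip_width: 0.0004
grip_force: 0.0
```

send_rows(targets=[[0,0,0,0.08,-0.11,0,1],[0,0,0,0.08,-0.11,0,1],[0,0,0,0.08,-0.12,0,1],[0,0,0,0.07,-0.12,0,1],[0,0,0,0,0,0,1]])

```text
time_s: 5.65
tool_pos: [0.6085, 0.1109, 0.0556]
tcp_rot: [0.973, 0.232, 0.001, -0.0]
force: [0.1, 0.5, 0.2]
grip_width: 0.0003
grip_force: 0.0
```

```bash
python3 - <<'E'
from h import *
s=robot.sense(); print(s['tool_pos'],s['force'])
A=np.array([.523,.108]); print(ang(A,s['tool_pos'][:2]))
p=robot.capture('top');cv2.imwrite('pics/t3.png',cv2.resize(p['img'][90:260,180:380,::-1],None,fx=3,fy=3))
for n,z in [('cat',.078),('pot',.076),('lamp',.088)]:
    for d in robot.silhouettes(p,n)[:3]: print(n,round(d['score'],2),np.round(d['centre']),ang(A,unproj(p,d['centre'],z)[0]))
E
```

```text
[0.60846827 0.11092276 0.05559312] [0.10954134 0.47996534 0.23783407]
(2.0, 0.0855)
cat 0.59 [237. 221.] (131.9, 0.1634)
cat 0.58 [325. 199.] (-104.4, 0.1453)
pot 0.75 [361. 227.] (-115.4, 0.2762)
pot 0.64 [339. 251.] (-135.7, 0.2659)
pot 0.54 [327. 197.] (-101.6, 0.1497)
lamp 0.74 [325. 201.] (-107.4, 0.146)
lamp 0.7 [343. 155.] (-63.2, 0.2127)
lamp 0.49 [319. 128.] (-33.1, 0.2118)
```

View pics/t3.png

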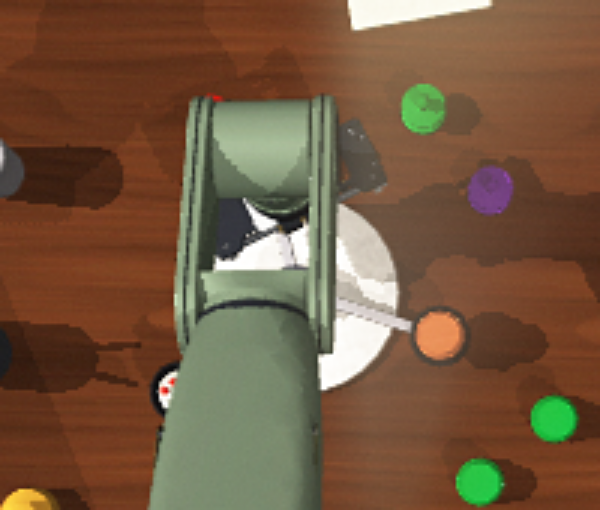

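The arm hides the stand in the top view, but the pot's cup at top pixel (327,202) puts the pot at about -103°, so the lamp is at about 17°. About 11° remain, and I push most of that.

send_rows(targets=[[0,0,0,0.03,-0.09,0,1],[0,0,0,0.03,-0.09,0,1],[0,0,0,0.02,-0.09,0,1],[0,0,0,0.02,-0.06,0,1],[0,0,0,0,0,0,1]])

```text
time_s: 6.35
tool_pos: [0.6056, 0.1239, 0.0554]
tcp_rot: [0.973, 0.231, 0.0, -0.0]
force: [1.3, 0.0, -0.5]
grip_width: 0.0
grip_force: 0.0
```

```bash
python3 - <<'E'
from h import *
s=robot.sense(); print(s['tool_pos'],s['force'])
A=np.array([.523,.108]); print(ang(A,s['tool_pos'][:2]))
p=robot.capture('top');w=robot.capture('wrist'); q=robot.capture('side')
a=cv2.resize(p['img'][150:230,200:360,::-1],(400,200)); b=cv2.resize(q['img'][130:320,120:400,::-1],(400,270),interpolation=2)
cv2.imwrite('pics/m4.png',np.hstack([np.vstack([a,b]),cv2.resize(w['img'][:,:,::-1],(400,250)) if 0 else np.vstack([cv2.resize(w['img'][:,:,::-1],(400,250)),np.zeros((220,400,3),'uint8')])]))
for n,z in [('pot',.076)]:
    for d in robot.silhouettes(p,n)[:4]: print(n,round(d['score'],2),np.round(d['centre']),ang(A,unproj(p,d['centre'],z)[0]))
for d in robot.silhouettes(q,'pot')[:2]+robot.silhouettes(q,'cat')[:1]+robot.silhouettes(q,'lamp')[:3]: print(round(d['score'],2),np.round(d['centre']),ang(A,unproj(q,d['centre'],.077)[0]))
E
```

```text
[0.60557725 0.12394117 0.05538643] [ 1.3262855   0.03780161 -0.46132774]
(10.9, 0.0841)
pot 0.6 [329. 191.] (-95.1, 0.1532)
pot 0.59 [341. 250.] (-134.4, 0.2683)
pot 0.54 [363. 227.] (-114.8, 0.2817)
0.66 [373. 244.] (-151.6, 0.2533)
0.61 [325. 201.] (-99.7, 0.1495)
0.81 [280. 277.] (140.4, 0.1768)
0.72 [306. 186.] (-69.2, 0.1618)
0.71 [223. 210.] (28.1, 0.1634)
0.64 [271. 188.] (-31.3, 0.1439)
```

View pics/m4.png

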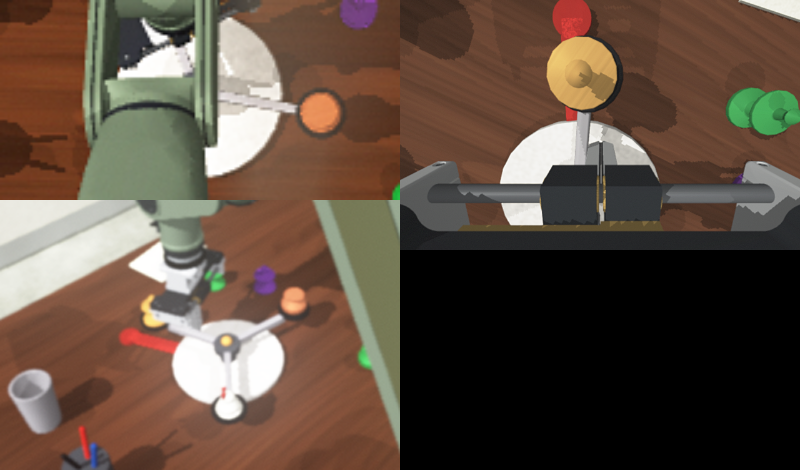

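The lamp is nearly over the tongue, at about 25–26° against 28°. I nudge it about 2°, back off, rise and check.

send_rows(targets=[[0,0,0,0.01,-0.04,0,1],[0,0,0,0.01,-0.04,0,1],[0,0,0,0,0,0,1],[0,0,0,0,0.2,0,1],[0,0,0,-0.1,0.4,0,1]])

```text
time_s: 7.2
tool_pos: [0.6125, 0.1035, 0.0555]
tcp_rot: [0.973, 0.232, 0.0, -0.0]
force: [-0.2, -0.0, -0.0]
grip_width: 0.0007
grip_force: 0.0
```

send_rows(targets=[[0,0,0,0,0,0,1],[0,0,0,0,0,-0.5,1],[0,0,0,0,0,-1,1],[0,0,0,0,0,-1,1],[0,0,0,-0.5,0,-0.8,1]])

```text
time_s: 7.7
tool_pos: [0.5966, 0.0942, 0.1903]
tcp_rot: [0.973, 0.231, 0.002, 0.0]
force: [0.7, 0.7, 0.7]
grip_width: 0.0006
grip_force: 0.0
```

send_rows(targets=[[0,0,0,-1,0,0,1],[0,0,0,-1,0,0,1],[0,0,0,-1,0,0,1],[0,0,0,0,0,0,1],[0,0,0,0,0,0,1]])

```text
time_s: 8.2
tool_pos: [0.4871, 0.0397, 0.1878]
tcp_rot: [0.973, 0.231, 0.001, -0.0]
force: [0.9, -0.4, 0.0]
grip_width: 0.0006
grip_force: 0.0
```

```bash
python3 - <<'E'
from h import *
s=robot.sense();p=robot.capture('wrist');print(s['tool_pos'],s['force'],s['time_s'])
cv2.imwrite('pics/w5.png',p['img'][:,:,::-1]); t=robot.capture('top')
A=np.array([.523,.107]);
for n,z in [('lamp',.088),('cat',.078),('pot',.076)]:
  for d in robot.silhouettes(p,n)[:2]: print(n,round(d['score'],2),np.round(d['centre']),ang(A,wun(s,p,d['centre'],z)[0]))
  for d in robot.silhouettes(t,n)[:3]: print(' top',n,round(d['score'],2),np.round(d['centre']),ang(A,unproj(t,d['centre'],z)[0]))
E
```

```text
[0.48713219 0.03974828 0.18775235] [ 0.90510601 -0.44483134  0.02004359] 8.2
lamp 0.83 [469.  18.] (-32.9, 0.1874)
lamp 0.58 [483. 123.] (-59.0, 0.1855)
 top lamp 0.62 [341. 154.] (-61.5, 0.2083)
 top lamp 0.48 [257. 140.] (27.7, 0.1521)
 top lamp 0.47 [319. 126.] (-32.6, 0.2143)
cat 0.56 [134. 204.] (140.8, 0.1524)
 top cat 0.61 [242. 228.] (140.6, 0.1672)
pot 0.68 [403. 226.] (-97.8, 0.1515)
pot 0.56 [432. 330.] (-114.8, 0.2659)
 top pot 0.73 [362. 227.] (-115.1, 0.2773)
 top pot 0.68 [328. 194.] (-98.8, 0.1506)
 top pot 0.47 [342. 249.] (-133.5, 0.2677)
```

View pics/w5.png

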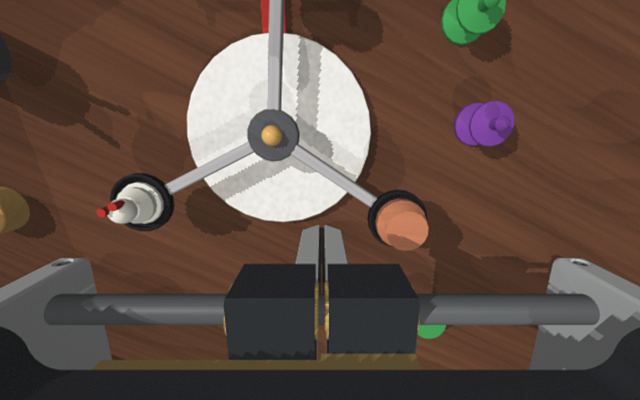

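The wrist view shows the lamp's arm running up at x≈276 over the tongue at x≈272, with both other pieces standing. I measure the angle more exactly.

```bash
python3 - <<'E'
from h import *
s=robot.sense();p=robot.capture('wrist');f=lambda uv,z: wun(s,p,uv,z)[0]
A=f((271.5,135),.07);print(A)
print('cat',ang(A,f((141,201),.062)),'pot',ang(A,f((397,214),.062)))
print('arm dir',ang(f((275,100),.056),f((276.5,10),.056)),'tongue',ang(A,f((272.5,10),.008)))
t=robot.capture('top');cv2.imwrite('pics/t6.png',cv2.resize(t['img'][100:250,200:380,::-1],None,fx=4,fy=4,interpolation=2))
E
```

```text
[0.52455578 0.11225581]
cat (142.3, 0.1538) pot (-95.8, 0.1492)
arm dir (23.4, 0.0764) tongue (28.6, 0.1258)
```

View pics/t6.png

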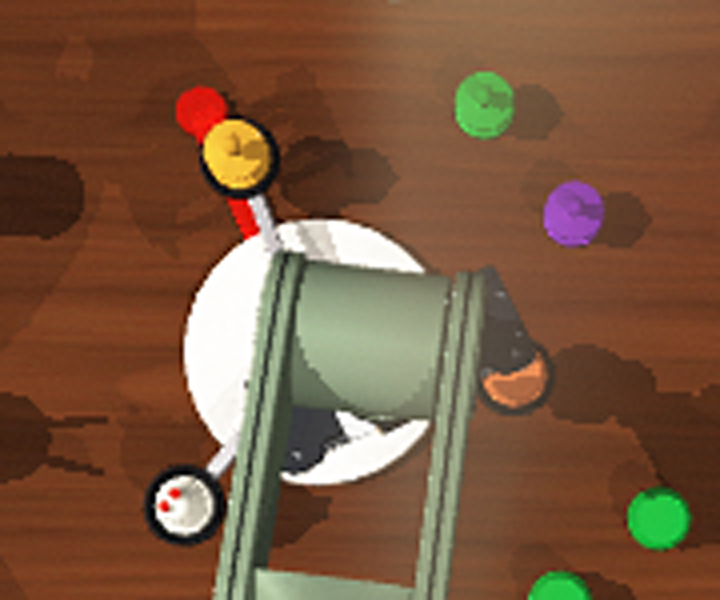

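The estimates agree at about 23.3° for the lamp against 28.5° for the tongue. That is about 14 mm off, inside the limit but too tight, so I go back for a further nudge of about 5°.

send_rows(targets=[[0,0,0,0.9,0,0,1],[0,0,0,0.9,0,0,1],[0,0,0,0.9,0,0,1],[0,0,0,0.82,0,0,1],[0,0,0,0,0,0,1]])

```text
time_s: 9.2
tool_pos: [0.6158, 0.1051, 0.1868]
tcp_rot: [0.973, 0.232, 0.001, -0.0]
force: [0.3, -0.4, 0.1]
grip_width: 0.0008
grip_force: 0.0
```

send_rows(targets=[[0,0,0,0,0,0.9,1],[0,0,0,0,0,0.9,1],[0,0,0,0,0,0.9,1],[0,0,0,0,0,0.6,1],[0,0,0,0,0,0,1]])

```text
time_s: 9.7
tool_pos: [0.6082, 0.1031, 0.0507]
tcp_rot: [0.973, 0.231, -0.005, -0.001]
force: [-0.4, 0.6, 0.6]
grip_width: 0.0005
grip_force: 0.0
```

send_rows(targets=[[0,0,0,0.05,-0.13,0,1],[0,0,0,0.05,-0.13,0,1],[0,0,0,0.03,-0.1,0,1],[0,0,0,0.03,-0.1,0,1],[0,0,0,0.02,-0.08,0,1]])

```text
time_s: 10.2
tool_pos: [0.6102, 0.1267, 0.0565]
tcp_rot: [0.973, 0.232, 0.001, 0.0]
force: [-0.1, 0.3, -0.0]
grip_width: 0.0004
grip_force: 0.0
```

send_rows(targets=[[0,0,0,0.02,-0.08,0,1],[0,0,0,0.02,-0.08,0,1],[0,0,0,0,0,0,1],[0,0,0,0,0,0,1],[0,0,0,0,0,0,1]])

```text
time_s: 10.7
tool_pos: [0.6081, 0.1325, 0.0552]
tcp_rot: [0.973, 0.231, -0.0, -0.0]
force: [1.0, -1.0, 0.2]
grip_width: 0.0009
grip_force: 0.0
```

```bash
python3 - <<'E'
from h import *
s=robot.sense();p=robot.capture('wrist');print(s['tool_pos'],s['force'])
cv2.imwrite('pics/w7.png',p['img'][:,:,::-1])
A=np.array([.5238,.110]);print(ang(A,s['tool_pos'][:2]))
E
```

```text
[0.60808147 0.13254098 0.05521903] [ 1.01351429 -1.02725089  0.17788127]
(15.0, 0.0872)
```

View pics/w7.png

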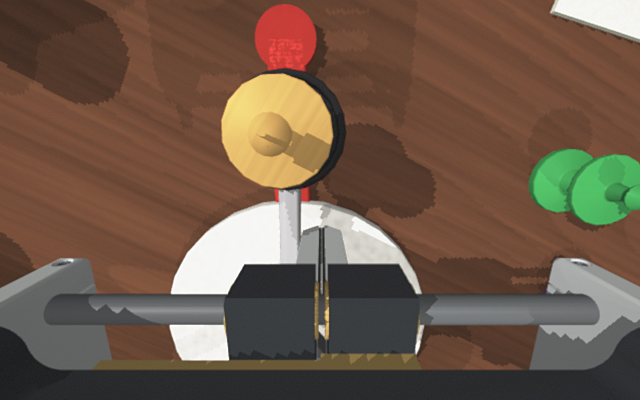

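The lamp's arm at (290,215) and the tongue at (286,38) to (292,193) now line up closely.

```bash
python3 - <<'E'
from h import *
s=robot.sense();p=robot.capture('wrist');f=lambda uv,z: wun(s,p,uv,z)[0]
A=np.array([.5238,.110])
print('arm',ang(A,f((290,225),.056)),ang(A,f((288.5,195),.056)),'cup',ang(A,f((289,130),.059)),'tongue',ang(A,f((286,34),.008)),ang(A,f((292,195),.008)))
q=robot.capture('top')
for n,z in [('lamp',.09),('cat',.085),('pot',.076)]:
  for d in robot.silhouettes(q,n)[:4]: print(n,round(d['score'],2),np.round(d['centre']),ang(A,unproj(q,d['centre'],z)[0]))
E
```

```text
arm (27.2, 0.1024) (27.3, 0.1203) cup (26.6, 0.156) tongue (28.2, 0.2159) (29.0, 0.109)
lamp 0.72 [343. 153.] (-62.4, 0.2169)
lamp 0.66 [321. 126.] (-34.3, 0.2205)
lamp 0.49 [310. 188.] (-94.6, 0.0963)
pot 0.78 [331. 191.] (-94.9, 0.1594)
pot 0.65 [362. 229.] (-116.1, 0.2848)
```

The lamp is within about 1.5° (4 mm). I back off, rise and move clear.

send_rows(targets=[[0,0,0,0,0.2,0,1],[0,0,0,0,0.3,0,1],[0,0,0,0,0,0,1],[0,0,0,0,0,-0.6,1],[0,0,0,0,0,-1,1]])

```text
time_s: 11.5
tool_pos: [0.6143, 0.1139, 0.1163]
tcp_rot: [0.973, 0.231, -0.004, -0.001]
force: [-0.3, 0.2, -0.3]
grip_width: 0.0007
grip_force: 0.0
```

send_rows(targets=[[0,0,0,0,0,-1,1],[0,0,0,0,0,-1,1],[0,0,0,-0.9,0.7,0,1],[0,0,0,-0.9,0.7,0,1],[0,0,0,-0.9,0.7,0,1]])

```text
time_s: 12.0
tool_pos: [0.5582, -0.0102, 0.2002]
tcp_rot: [0.973, 0.232, 0.001, 0.0]
force: [-0.1, -0.5, -0.4]
grip_width: 0.0004
grip_force: 0.0
```

send_rows(targets=[[0,0,0,-0.9,0.7,0,1],[0,0,0,-0.9,0.7,0,1],[0,0,0,-0.9,0.7,0,1],[0,0,0,0,0,0,1],[0,0,0,0,0,0,1]])

```text
time_s: 12.5
tool_pos: [0.4997, -0.1335, 0.1996]
tcp_rot: [0.973, 0.23, 0.0, -0.0]
force: [-0.0, -0.0, -0.2]
grip_width: -0.0
grip_force: 0.0
```

```bash
python3 - <<'E'
from h import *
s=robot.sense();q=robot.capture('top');print(s['tool_pos'],s['force'])
cv2.imwrite('pics/t8.png',cv2.resize(q['img'][100:250,200:380,::-1],None,fx=4,fy=4,interpolation=2))
E
```

```text
[ 0.49970118 -0.13354     0.19962338] [-0.00515654 -0.02052794 -0.17206312]
```

View pics/t8.png

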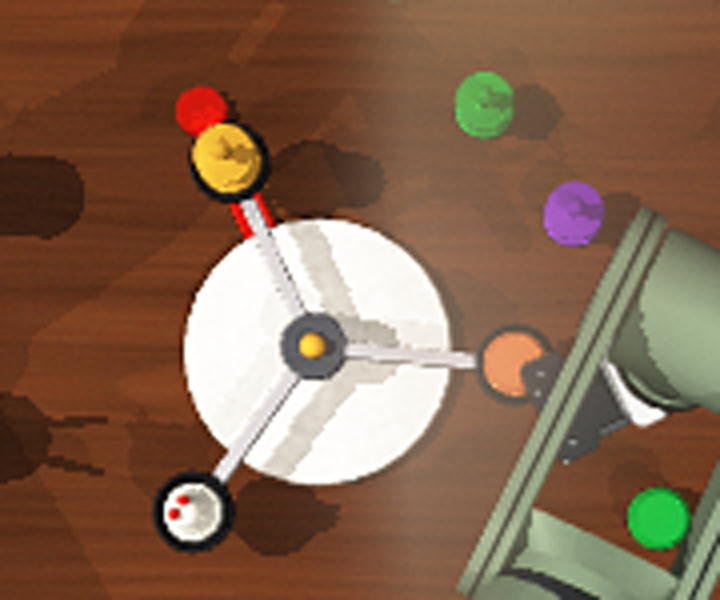

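The arm at (258,220) lies centred over the tongue, red shows on both sides of it, and all three pieces stand in their cups. I hand in.

```bash
python3 -c "
from workcell import robot
print(robot.sign_off())"
```

```text
the job is handed in; nothing more can be done
None
```

The brass lamp's cup stands over the red tongue, about 4 mm off by my last measurement, with all three pieces upright in their cups and the arm clear of the stand; the job is handed in, and no verdict came back.

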